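Hook the retaining ring out of a bearing housing

TASK

Take the hook pick from its stand, work its toe under one end of the split ring on the yellow bearing housing (going gently on the soft seal below), and ease that end up slowly out of its groove until it stays up by itself; only then may the fingers touch the ring. Put the pick back in its stand, draw the ring off with the fingers and lay it flat in the blue tray. Leave the jar, the spare bearing and the socket where they are.

Things in the scene. Friction and masses are not known exactly. Their poses are not given: they have to be found in the camera images.
- housing: Fixed yellow round bearing housing, 124 mm wide, 50 mm high; four bolted feet at its base reach 80 mm from the axis; open bore 84 mm wide. Origin: on the bore's axis at bench level, z up. On the rim, at 60, 180 and 300 degrees from its +x (counter-clockwise seen from above), stand three lugs, 14 mm wide, 41 to 54 mm from the axis, rising 15 mm above the top face.
- bore (a point): Centre of the bore, level with the housing's top face (z = 50 mm). Below, across the whole bore, lies a flat black rubber seal with a steel centre: 3.5 to 5 mm below this point and so below the ring's underside. The depth differs every time and is not measured: feel for it. The seal gives 1 mm per 8 N and is damaged above 12 N.
- lug_a (a point): Groove at the 60 degree lug (40 mm from the axis, level with the face); those at 180 and 300 degrees are alike. A 12 mm wide ledge here carries the ring; between the ledges the ring bridges the open bore. The groove's upper lip is a brass sprung bead in the lug, overhanging the ring by 2 mm. It yields up and outward, slowly: 5 to 10 N at 10 mm/s, far more if jerked.
- lug_c (a point): The same at the 300 degree lug. Once the ring has risen about 12 mm at a lug (10 mm at the end next to it), the bead snaps back under it and props it there, underside about 12 mm above the face (the nearby ring end then stands about 8 mm higher than before), while the two other lugs still hold it. Lifted further by the fingers, the ring pulls free of those too.
- ring: Loose rigid steel split ring, 80 mm outside, 64 mm inside diameter, 4 mm thick, 50 g. Origin: on its axis at mid thickness (not in the metal); z along the axis; the split (a 40 degree gap) is centred on its +x axis. At the start it lies in the groove of the housing, its underside level with the top face, the gap within 0.1 rad of the housing's +x. Pull on it with the pick with less than 22 N.
- ring_end_a (a point): Point in the middle of the ring's section, 36 mm from its axis, 3 mm in from the ring's end on the left (+y) side of the gap.
- ring_end_b (a point): The same at the other end, on the right (-y) side of the gap.
- pick: Loose upright hook pick, 90 g. Origin: on its axis at the underside of its dark square flange, 26 mm wide (z 0 to 5 mm); above it a red handle 16 x 16 mm, z 5 to 55 mm, sides along x and y. Below, a telescopic 5 mm steel shank clamped at a reach that differs each time and is not measured: its lower end, with a flat toe pointing along +x, is at z = -44 to -66 mm.
- pick_axis (a point): The pick's origin again. The toe's tip is 11.5 mm along the pick's +x from here; the toe is 4 mm wide and 2.2 mm thick, its underside level with the shank's lower end. The shank slips in the handle only above 45 N.
- stand: Fixed wooden block, 90 x 80 mm, 74 mm high; origin: centre of its underside. A through slot, 25 mm along x (-8 to +17 mm) and 13 mm along y, takes the pick's shank and toe; the flange rests on the top, so the pick's origin belongs 74 mm above the stand's origin with its +x along the stand's.
- tray: Fixed blue open tray, 160 x 160 mm outside, 28 mm high, walls and floor 5 mm thick; origin: centre of its underside.
- grease_jar: Amber glass jar with a black lid, 52 mm wide, 55 mm high, standing; origin: centre of its underside. Leave alone.
- spare_bearing: Steel bearing ring lying flat, 52 mm wide, 15 mm high; origin: centre of its underside. Leave alone.
- socket: Dark socket standing upright, 30 mm wide, 38 mm high; origin: centre of its underside. Leave alone.
Things that resemble listed ones, but are neither listed nor needed, are in the scene too. Of the things like the pick, leave any that is turquoise; of the rest the smaller one is meant.

How it is judged:
By the outcome, as a careful person would: the job done as asked, in the order asked, and still so for the second after the job is handed in, with the robot touching nothing.
It also fails if it takes over 61 s, if anything falls off the work surface, if the arm or the gripper's body presses on something with over 40 N, if the wrist force passes 120 N, or if a joint passes its speed limit or range.

ROBOT

A 6-joint arm with a two-finger parallel gripper is mounted at the origin on the work surface. World frame = base frame: x ahead of the robot, y to its left, z up, the work surface at z = 0. Lengths are in m, angles in rad, forces in N, time in s.
With the tool pointing down it reaches from about 0.3 to 0.75 m from the base axis. Payload 8.5 kg.
Tool frame: the origin (TCP) lies midway between the tips of the shut fingers; the grasp point (between the pads) lies 19 mm behind it; z points along the fingers, y is the line along which they close (so a half turn about z gives the same grasp; the last joint's range is limited). The gripper opens to 88 mm and grips with 3 to 60 N. Pads are 18 mm wide; open, the fingers measure 123 mm over their backs; the gripper's body (75 mm by 187 mm) begins 45 mm behind the grasp point.
Start: joints at [-1.531, 0.381, 1.297, -0, 1.464, -0.215], TCP at [0.139, -0.532, 0.239] pointing down, gripper open.
Joint ranges: [-3.11, 3.11], [-0.89, 2.33], [0.22, 2.48], [-1.42, 4.56], [0.17, 2.85], [-2.88, 2.88]. Speed limits (rad/s): [2.39, 2.39, 3.14, 3.14, 3.14, 3.14].

INTERFACE

Orientations are given as a unit quaternion [x, y, z, w].
In Python, from workcell import manip, jaws, solver, readout, imaging, workorder gives the robot as it stands. The module is installed in compiled form; this text tells all that it offers. Calls block until the motion is done:
- manip.reach(position, orientation): joint-space move of the TCP to a pose.
- manip.movel(position, speed=0.15, frame=None): straight line of the TCP; frame=None keeps the orientation; speed is the mean speed in m/s.
- manip.goto_joints(angles): joint-space move.
- jaws.let_go() and jaws.close(): open the fingers fully, or close them until they stop; the grip force is fixed at half the most.
- manip.wait(seconds).
- solver.ik(position, orientation): joint angles nearest the present ones, or None.
- readout.read_state(): the state.
- imaging.read_camera(name): name is "side" or "top"; returns a dict with "color" (420x560x3 uint8, blue, green, red), "depth" (420x560 float32, m along the optical axis (not along the pixel's ray), 0 where there is no reading), "K" (3x3 intrinsics, pixels), "rvec" (rotation vector, rad) and "tvec" (3), from world to camera coordinates, as OpenCV has them. Camera axes: x right, y down, z forward; pixel columns grow to the right and rows downward; lengths in m; the calibration is good to about 2 mm. A picture is of the moment at which its call begins.
A pose or a line that the arm cannot do raises manip.PlanningError and nothing moves.
- workorder.job_done(): hands the job in; it is judged then, once.
The state is a dict: "t": time; "q": joint angles; "qvel": joint speeds; "tau": joint torques, N m; "eef_pos": TCP position; "ee_rot": TCP orientation; "force": force on the tool from outside, world axes, zero at the start; "torque": the same for the moment, N m; "finger_gap": finger opening in m; "grasp_force": force on a finger pad.
Only numpy, scipy, OpenCV 4.12 (cv2) and the standard library are available. Lean on these libraries where they do the work, as an engineer would, in place of code of your own. Each camera call takes 0.05 s, during which the arm holds its last target. There are 200 camera calls.

## Working session

There is one attempt and no reset: what is moved stays moved. The work goes in short steps, each a Python script; the robot and the scene stay as the last script left them, time stands still between calls to the robot, and variables do not carry over. Pictures are saved under pics/ and viewed, at most 13 in all, crops included, and the job is handed in when it is done.

```bash
mkdir -p pics; cat > h.py <<'E'
import numpy as np, cv2
from workcell import manip, jaws, solver, readout, imaging, workorder
from scipy.spatial.transform import Rotation as R
def cam(n):
    c=imaging.read_camera(n); c['R']=cv2.Rodrigues(np.array(c['rvec'],float))[0]; c['t']=np.array(c['tvec'],float).ravel(); c['K']=np.array(c['K']); return c
def world(c):
    h,w=c['depth'].shape; v,u=np.mgrid[:h,:w]; d=c['depth'].astype(float)
    p=np.stack([(u-c['K'][0,2])/c['K'][0,0]*d,(v-c['K'][1,2])/c['K'][1,1]*d,d],-1)
    return (p-c['t'])@c['R']
def proj(c,p):
    return cv2.projectPoints(np.array(p,float).reshape(-1,3),c['R'],c['t'],c['K'],None)[0].reshape(-1,2)
def ray(c,uv,z):
    uv=np.array(uv,float).reshape(-1,2); r=np.c_[(uv-c['K'][:2,2])/[c['K'][0,0],c['K'][1,1]],np.ones(len(uv))]@c['R']; o=-c['R'].T@c['t']
    return o+r*((z-o[2])/r[:,2])[:,None]
def down(yaw): # tool z down, tool x at yaw
    return (R.from_euler('z',yaw)*R.from_euler('x',np.pi)).as_quat()
E
python3 - <<'E'
from h import *
import pickle
for n in('top','side'):
    c=cam(n); cv2.imwrite(f'pics/{n}0.png',c['color']); pickle.dump(c,open(n+'0.pkl','wb'))
    print(n,c['K'].round(1).tolist(),(-c['R'].T@c['t']).round(3),c['R'].round(2).tolist())
s=readout.read_state();print(s)
E
```

```text
top [[489.1, 0.0, 281.7], [0.0, 489.1, 212.0], [0.0, 0.0, 1.0]] [0.373 0.004 0.99 ] [[-0.11, -0.99, -0.0], [-0.97, 0.11, -0.21], [0.21, -0.02, -0.98]]
side [[379.4, 0.0, 280.4], [0.0, 379.4, 214.5], [0.0, 0.0, 1.0]] [ 0.515 -0.574  0.422] [[1.0, -0.07, 0.01], [-0.03, -0.51, -0.86], [0.07, 0.86, -0.51]]
{'t': 0.1, 'q': array([-1.53129200e+00,  3.81179331e-01,  1.29813697e+00,  3.92290899e-05,
        1.46361336e+00, -2.15321973e-01]), 'qvel': array([ 0.00031373, -0.00162527, -0.00133717, -0.00013021,  0.00078591,
        0.00320158]), 'tau': array([ 2.90607961e-03, -4.38652968e+01, -2.24911648e+01,  7.14419922e-02,
        3.42124107e-02, -7.64651872e-05]), 'eef_pos': array([ 0.13862859, -0.53199597,  0.23818847]), 'ee_rot': array([ 9.91893966e-01,  1.27066568e-01,  7.81167873e-05, -6.64207946e-04]), 'force': array([-0.21048426,  0.69363951, -1.01154423]), 'torque': array([-0.0472913 , -0.00446069,  0.01508595]), 'grasp_force': 0.0, 'finger_gap': 0.08793388291022955}
```

View pics/top0.png

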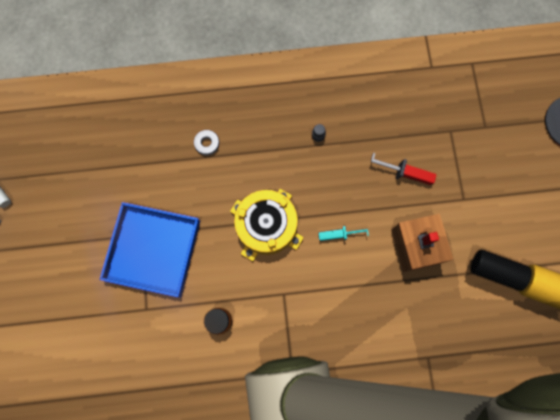

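View pics/side0.png

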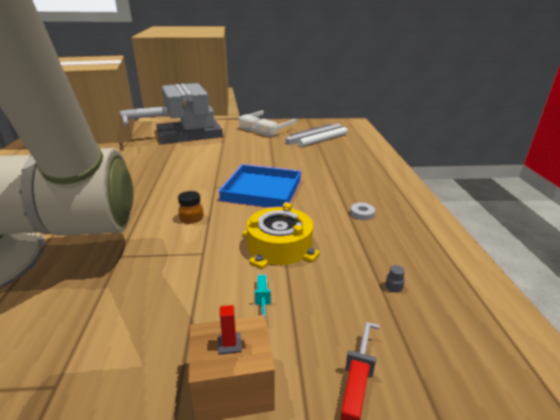

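The top view shows the housing at about (266,221), the stand and red pick at (425,243), and the tray at (151,250). The larger red pick at (404,171) and the turquoise one at (343,234) lie on the bench as decoys. I'll zoom in on the housing and stand next.

```bash
python3 - <<'E'
from h import *
import pickle
T=pickle.load(open('top0.pkl','rb'));S=pickle.load(open('side0.pkl','rb'))
P=world(T)
def hsv(c): return cv2.cvtColor(c['color'],cv2.COLOR_BGR2HSV)
a=T['color'][175:270,220:315];b=T['color'][205:285,385:465];c=S['color'][200:275,235:330];d=S['color'][295:410,180:285]
f=lambda x:cv2.resize(x,(400,300),interpolation=cv2.INTER_CUBIC)
cv2.imwrite('pics/z.png',np.vstack([np.hstack([cv2.resize(a,(400,300),interpolation=2),f(b)]),np.hstack([f(c),f(d)])]))
# yellow
for n,c in(('T',T),('S',S)):
  H=hsv(c);W=world(c)
  m=(H[...,0]>22)&(H[...,0]<33)&(H[...,1]>180)&(H[...,2]>90)
  if n=='T': m[:,330:]=0
  else: m[:200]=0; 
  w=W[m]; print(n,'yellow n',m.sum())
  top=w[abs(w[:,2]-.05)<.004]; 
  (x,y),r=cv2.minEnclosingCircle(top[:,:2].astype(np.float32)); print(' top z',np.median(top[:,2]),'circ',x,y,r)
  lug=w[(w[:,2]>.058)&(w[:,2]<.07)&(np.hypot(w[:,0]-x,w[:,1]-y)<.06)]
  print(' lug angles', np.sort(np.degrees(np.arctan2(lug[:,1]-y,lug[:,0]-x)).round()).tolist()[::2], lug[:,2].max() if len(lug) else None)
  # red handle
  m=((H[...,0]<6)|(H[...,0]>174))&(H[...,1]>160)&(H[...,2]>60)
  w=W[m]; w=w[(w[:,2]>.08)&(w[:,2]<.14)&(w[:,1]<-.2)]; print(' handle',len(w),w.min(0),w.max(0)); t=w[w[:,2]>w[:,2].max()-.004]
  print(' top',len(t),t.mean(0),cv2.minAreaRect(t[:,:2].astype(np.float32)))
  t=W.reshape(-1,3); t=t[(abs(t[:,2]-.074)<.003)&(abs(t[:,0]-w[:,0].mean())<.08)&(abs(t[:,1]-w[:,1].mean())<.08)]
  print(' stand',len(t),np.median(t[:,2]),cv2.minAreaRect(t[:,:2].astype(np.float32)))
  m=(H[...,0]>105)&(H[...,0]<125)&(H[...,1]>180)&(H[...,2]>60)
  w=W[m]; w=w[(w[:,2]>.02)&(w[:,2]<.034)]; print(' tray',cv2.minAreaRect(w[:,:2].astype(np.float32)))
E
```

```text
T yellow n 1643
 top z 0.05064689745593051 circ 0.5597139000892639 0.02065626159310341 0.061791229993104935
 lug angles [-179.0, -179.0, -178.0, -177.0, -176.0, -175.0, -174.0, -174.0, -173.0, -172.0, -171.0, -170.0, -169.0, -168.0, -167.0, -166.0, -165.0, -164.0, -60.0, -59.0, -59.0, -58.0, -58.0, -57.0, -56.0, -55.0, -55.0, -53.0, -53.0, -52.0, -52.0, -50.0, -50.0, -49.0, -48.0, -47.0, -47.0, -46.0, -45.0, -45.0, -43.0, -43.0, 60.0, 60.0, 61.0, 62.0, 62.0, 63.0, 64.0, 65.0, 66.0, 66.0, 67.0, 68.0, 69.0, 70.0, 70.0, 70.0, 71.0, 72.0, 72.0, 73.0, 74.0, 74.0, 75.0, 76.0, 76.0] 0.06976970403587614
 handle 90 [ 0.47368598 -0.28752397  0.08142627] [ 0.4890785  -0.26610445  0.13332661]
 top 30 [ 0.48184923 -0.27358251  0.13080882] ((0.4809594750404358, -0.2736930847167969), (0.014555388130247593, 0.012895014137029648), 13.171835899353027)
 stand 1611 0.07459603972512051 ((0.4824473261833191, -0.27584370970726013), (0.09002646058797836, 0.08185167610645294), 6.468697547912598)
 tray ((0.5315672755241394, 0.2548598051071167), (0.1567315310239792, 0.15581052005290985), 71.50676727294922)
S y
[... 404 characters left out ...]
0, -54.0, -52.0, -52.0, -52.0, -51.0, -50.0, -50.0, -49.0, -48.0, -47.0, -46.0, 59.0, 60.0, 61.0, 61.0, 63.0, 63.0, 64.0, 65.0, 67.0, 68.0, 69.0, 70.0, 71.0, 72.0, 73.0, 74.0, 74.0, 77.0] 0.0663000380111016
 handle 516 [ 0.47427948 -0.284501    0.08095626] [ 0.48896257 -0.2690199   0.12958967]
 top 147 [ 0.48176656 -0.27735416  0.12794065] ((0.48172727227211, -0.27636635303497314), (0.014680890366435051, 0.01415963564068079), 89.88672637939453)
 stand 3989 0.07335263174075513 ((0.48183661699295044, -0.27544185519218445), (0.09032807499170303, 0.08248443156480789), 6.436110496520996)
 tray ((0.5347832441329956, 0.2541103959083557), (0.16154763102531433, 0.15682174265384674), 71.4132308959961)
```

View pics/z.png

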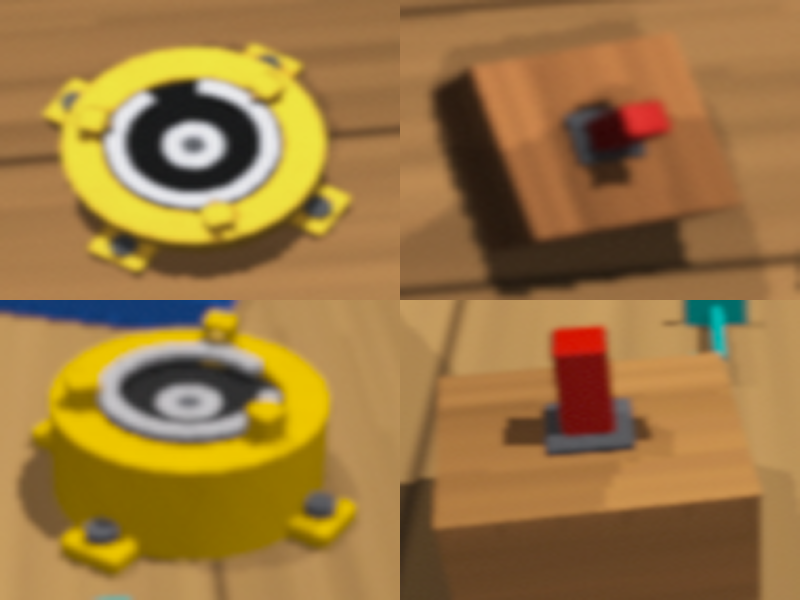

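The crop shows the ring gap pointing up and slightly left, so a little counter-clockwise of world +x. The slot is visible mostly on the -x side of the flange. I'll measure both from rectified plane views.

```bash
python3 - <<'E'
from h import *
import pickle
T=pickle.load(open('top0.pkl','rb'));S=pickle.load(open('side0.pkl','rb'))
def rect(c,o,yaw,z,half,n=400):
    g=np.linspace(-half,half,n); X,Y=np.meshgrid(g,g[::-1]); cs,sn=np.cos(yaw),np.sin(yaw)
    p=np.stack([o[0]+cs*X-sn*Y,o[1]+sn*X+cs*Y,np.full_like(X,z)],-1)
    uv=proj(c,p).reshape(n,n,2).astype(np.float32); return cv2.remap(c['color'],uv[...,0],uv[...,1],cv2.INTER_CUBIC)
o=(.4821,-.2756);hc=(.5598,.0208)
A=[rect(c,o,np.radians(6.45),.074,.035,300) for c in(T,S)]
B=[rect(c,hc,np.radians(8),z,.05,300) for c in(T,S) for z in(.054,)]
cv2.imwrite('pics/r.png',np.vstack([np.hstack(A),np.hstack(B)]))
# ring profile vs angle
for c in(T,S):
    g=cv2.cvtColor(c['color'],cv2.COLOR_BGR2GRAY).astype(np.float32)
    th=np.radians(np.arange(-40,64,2)); 
    rr=np.linspace(.033,.039,5); TH,RR=np.meshgrid(th,rr)
    p=np.stack([hc[0]+RR*np.cos(TH),hc[1]+RR*np.sin(TH),np.full_like(TH,.054)],-1)
    uv=proj(c,p).reshape(5,-1,2).astype(np.float32)
    print(list(zip(np.degrees(th).round().astype(int).tolist(),cv2.remap(g,uv[...,0],uv[...,1],1).mean(0).round().astype(int).tolist())))
    # ring centre: white pixels on top plane
    H=cv2.cvtColor(c['color'],cv2.COLOR_BGR2HSV);m=(H[...,1]<60)&(H[...,2]>130)
    vv,uu=np.nonzero(m); w=ray(c,np.c_[uu,vv],.054); r=np.hypot(w[:,0]-hc[0],w[:,1]-hc[1]); w=w[(r>.028)&(r<.045)]
    M=np.c_[2*w[:,:2],np.ones(len(w))]; s=np.linalg.lstsq(M,(w[:,:2]**2).sum(1),rcond=None)[0]; print('ring fit',s[:2],np.sqrt(s[2]+s[0]**2+s[1]**2),len(w))
E
```

```text
[(-40, 216), (-38, 216), (-36, 217), (-34, 218), (-32, 219), (-30, 221), (-28, 221), (-26, 220), (-24, 220), (-22, 219), (-20, 218), (-18, 216), (-16, 210), (-14, 197), (-12, 173), (-10, 136), (-8, 99), (-6, 69), (-4, 56), (-2, 51), (0, 51), (2, 51), (4, 52), (6, 51), (8, 51), (10, 52), (12, 53), (14, 52), (16, 51), (18, 52), (20, 53), (22, 61), (24, 81), (26, 112), (28, 148), (30, 179), (32, 200), (34, 210), (36, 213), (38, 215), (40, 215), (42, 215), (44, 214), (46, 214), (48, 214), (50, 216), (52, 216), (54, 216), (56, 215), (58, 214), (60, 212), (62, 210)]
ring fit [0.55918223 0.0204296 ] 0.03613329390564206 497
[(-40, 171), (-38, 177), (-36, 180), (-34, 181), (-32, 181), (-30, 181), (-28, 183), (-26, 185), (-24, 186), (-22, 185), (-20, 184), (-18, 180), (-16, 174), (-14, 168), (-12, 158), (-10, 145), (-8, 132), (-6, 120), (-4, 109), (-2, 97), (0, 97), (2, 98), (4, 98), (6, 102), (8, 107), (10, 110), (12, 114), (14, 118), (16, 123), (18, 127), (20, 133), (22, 138), (24, 145), (26, 152), (28, 161), (30, 169), (32, 177), (34, 182), (36, 185), (38, 187), (40, 187), (42, 186), (44, 186), (46, 185), (48, 184), (50, 183), (52, 182), (54, 181), (56, 178), (58, 176), (60, 172), (62, 170)]
ring fit [0.55946108 0.01995087] 0.035539926293410046 296
```

View pics/r.png

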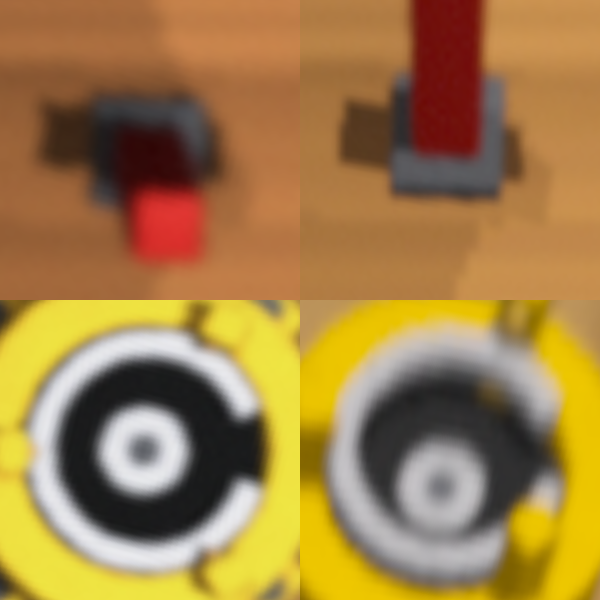

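Findings so far:
- **Slot:** it shows 4 mm on the rect +x side. The dark patch on -x is the handle's shadow. So the pick's +x is at about 6.45°.
- **Ring and housing:** gap centre is about 8.7°, housing yaw about 8°, centre about (0.5595, 0.0205).

Next I check IK for the candidate grasps, then grasp the pick.

```bash
cat >> h.py <<'E'
D=np.radians
ST=np.array([.4819,-.2758]); SY=6.45; HC=np.array([.5595,.0205]); GAP=8.7
def u(a): return np.array([np.cos(D(a)),np.sin(D(a))])
def T(): return readout.read_state()['t']
def fz(n=3):
    f=[]
    for _ in range(n):
        f.append(readout.read_state()['force']); manip.wait(.02)
    return np.mean(f,0)
E
python3 - <<'E'
from h import *
for k in range(4):
  y=SY+90*k
  print('grasp',y, (lambda q: None if q is None else q.round(2).tolist())(solver.ik([*ST,.088],down(D(y)))))
  for nm,d in(('a',GAP+110),('b',GAP-110)):
    q=solver.ik([*(HC+.036*u(GAP)),.12],down(D(y+d-SY))); print('  ',nm,None if q is None else np.round(q,2).tolist())
E
```

```text
grasp 6.45 [-0.73, 0.54, 1.5, -0.0, 1.1, 0.73]
   a [-0.15, 0.56, 1.35, 0.0, 1.23, -0.66]
   b None
grasp 96.45 [-0.73, 0.54, 1.5, 0.0, 1.1, -0.85]
   a [-0.15, 0.56, 1.35, 0.0, 1.23, -2.23]
   b [-0.15, 0.56, 1.35, -0.0, 1.23, 1.61]
grasp 186.45 [-0.73, 0.54, 1.5, 0.0, 1.1, -2.42]
   a [-0.15, 0.56, 1.35, -0.0, 1.23, 2.49]
   b [-0.15, 0.56, 1.35, -0.0, 1.23, 0.04]
grasp 276.45 [-0.73, 0.54, 1.5, -0.0, 1.1, 2.3]
   a [-0.15, 0.56, 1.35, -0.0, 1.23, 0.91]
   b [-0.15, 0.56, 1.35, 0.0, 1.23, -1.53]
```

```bash
python3 - <<'E'
from h import *
import pickle
print(T()); manip.reach([*ST,.165],down(D(SY))); print(T())
manip.movel([*ST,.088],speed=.15); jaws.close(); s=readout.read_state(); print(s['t'],s['finger_gap'],s['grasp_force'],s['eef_pos'])
manip.movel([*ST,.17],speed=.15); print(T(),readout.read_state()['force'])
P=HC+.036*u(GAP); d=u(GAP+110)
P=P-d*4.5e-3
q=down(D(GAP+110)); manip.reach([*P,.17],q); print(T(),P); manip.wait(.2); print(fz())
c=cam('side'); pickle.dump(c,open('s1.pkl','wb')); t=cam('top'); pickle.dump(t,open('t1.pkl','wb'))
uv=proj(c,[*P,.1])[0].astype(int); 
cr=c['color'][uv[1]-70:uv[1]+60,uv[0]-60:uv[0]+60]; ut=proj(t,[*P,.1])[0].astype(int); ct=t['color'][ut[1]-50:ut[1]+50,ut[0]-50:ut[0]+50]
print(uv,ut); cv2.imwrite('pics/p1.png',np.hstack([cv2.resize(cr,(480,520),interpolation=2),cv2.resize(ct,(320,520),interpolation=2)]))
E
```

```text
0.1
1.7
3.45 0.015543509733188635 29.990906782768434 [ 0.48188407 -0.27577743  0.08796123]
4.15 [-0.26223485  0.22215714 -0.92713986]
5.4 [0.59724679 0.02199823]
[-0.25784443 -0.28081638 -0.63897949]
[300 198] [261 195]
```

View pics/p1.png

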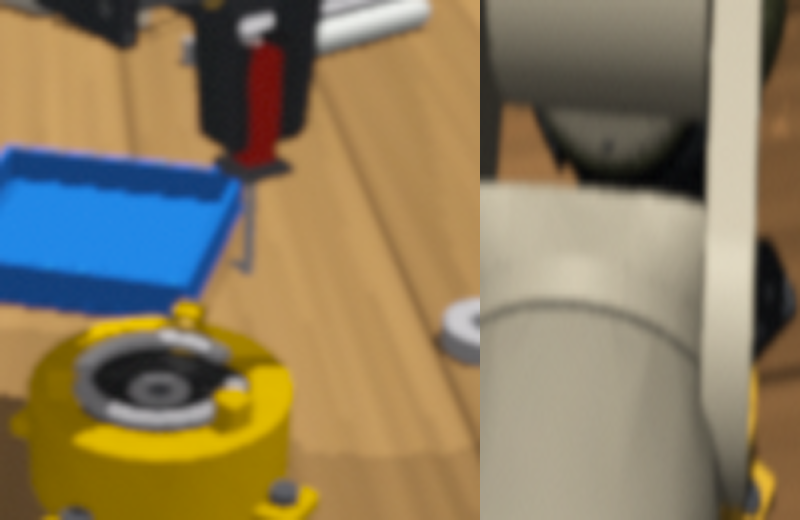

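The side crop shows the held pick. The shank's lower end and toe are at crop (247,270), which is full-image pixel (302,195.5), above the housing. From that row I get the toe height on the shank axis, then feel for the seal.

```bash
cat > feel.py <<'E'
from h import *
import pickle
c=pickle.load(open('s1.pkl','rb'))
s=readout.read_state(); P=s['eef_pos'].copy()
z=np.linspace(.07,.14,701); v=proj(c,np.c_[np.full(701,P[0]),np.full(701,P[1]),z]); i=np.argmin(abs(v[:,1]-195.5)); L=P[2]-z[i]
print('toe z',z[i],'L',L,'u',v[i])
t0=T()
manip.movel([P[0],P[1],.056+L],speed=.1)   # toe ~2 mm above ring top
manip.wait(.2); b=fz(5); print('base',b,'t',T())
Z=.056+L
while Z>.0385+L:
    Z-=.0006; manip.movel([P[0],P[1],Z],speed=.008); f=fz(2)-b
    if np.abs(f).max()>.5: print(round((Z-L)*1e3,2),f.round(2))
    if f[2]>2.0 or np.hypot(*f[:2])>3: break
e=readout.read_state(); print('Z',Z,'toe est',Z-L,e['eef_pos'],'t',T())
E
python3 feel.py
```

```text
toe z 0.1063 L 0.06372398219767206 u [300.66711955 195.4941071 ]
base [ 0.22390361 -0.06381924 -0.83708952] t 6.6833
54.2 [-0.53  0.27 -0.12]
53.6 [-0.1  0.3  0.9]
53.0 [-0.46  0.37  0.61]
51.8 [-0.42  0.43  0.65]
51.2 [-0.23  0.88 -0.56]
50.6 [ 0.01 -0.67  0.34]
50.0 [ 0.02 -0.05  0.63]
48.8 [-0.71  0.42  0.14]
48.2 [-0.56 -0.18  0.13]
47.0 [ 0.59 -0.17 -0.24]
45.2 [-0.41  0.39  2.49]
Z 0.10892398219767199 toe est 0.045199999999999935 [0.59729208 0.02149818 0.10909756] t 11.7833
```

```bash
cat > slide.py <<'E'
from h import *
import pickle
s=readout.read_state(); p=s['eef_pos']; print('F pressed',fz(4))
b=np.array([.1,0,-.75])
Z=.10892+.0007
manip.movel([.59725,.0220,Z],speed=.008); f0=fz(4); print('after raise',f0)
d=u(GAP+110); A=np.array([.59725,.0220]); B=HC+.036*u(GAP+20)-.0055*d
for k in range(1,7):
    x=A+(B-A)*k/6; manip.movel([*x,Z],speed=.015); f=fz(2)-b; print(k,f.round(2))
    if np.hypot(*f[:2])>3 or f[2]>4: print('STOP');break
print(readout.read_state()['eef_pos'],B,T())
c=cam('side'); pickle.dump(c,open('s2.pkl','wb')); uv=proj(c,[*HC,.06])[0].astype(int)
cv2.imwrite('pics/p2.png',cv2.resize(c['color'][uv[1]-55:uv[1]+45,uv[0]-60:uv[0]+60],(720,600),interpolation=2)); print(uv)
E
python3 slide.py
```

```text
F pressed [-0.20818342 -0.11129442  1.03137858]
after raise [-0.15749708 -0.26274199 -0.66434497]
1 [0.28 0.59 0.15]
2 [ 0.25 -0.19 -0.07]
3 [-0.48  0.33  0.58]
4 [-0.15  0.29 -0.21]
5 [0.28 0.24 0.21]
6 [ 0.27 -0.66 -0.23]
[0.5937033  0.03303432 0.10961733] [0.59371849 0.03296374] 14.025
[279 218]
```

View pics/p2.png

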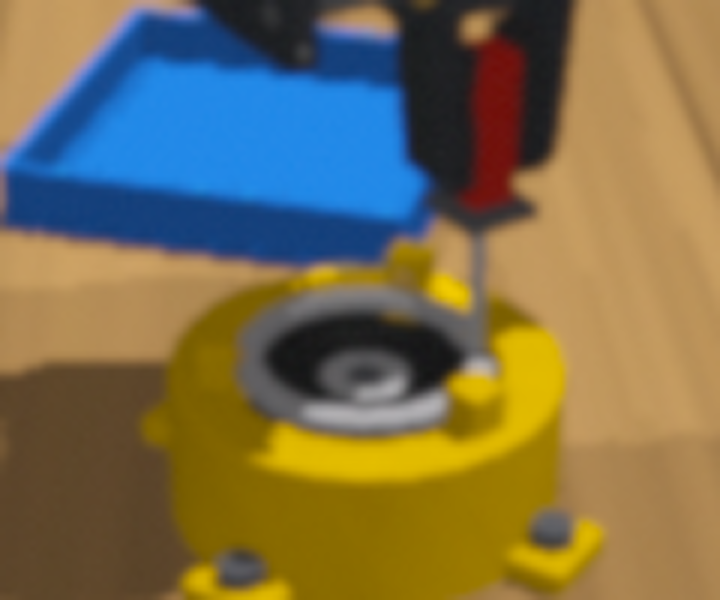

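The crop shows the shank in the gap beside ring end a at about (480,345), with the toe directed under it and no contact forces. I'll ease it up slowly.

```bash
cat > lift.py <<'E'
from h import *
import pickle
s=readout.read_state(); p=s['eef_pos'].copy(); Z=.10962; b=-.75
x=[.59372,.03297]; L=[]; 
for k in range(1,15):
    manip.movel([*x,Z+k*.001],speed=.006); f=fz(2); L.append((k,*f.round(1).tolist()))
    if f[2]<-18: print('STOP heavy');break
print(L); print(T(),readout.read_state()['eef_pos'])
c=cam('side'); pickle.dump(c,open('s3.pkl','wb')); uv=proj(c,[*HC,.06])[0].astype(int)
cv2.imwrite('pics/p3.png',cv2.resize(c['color'][uv[1]-55:uv[1]+45,uv[0]-60:uv[0]+60],(720,600),interpolation=2))
E
python3 lift.py
```

```text
[(1, -0.8, -0.7, -0.7), (2, -0.2, 0.1, -0.1), (3, 0.2, -0.2, -0.8), (4, 0.2, 0.1, -3.7), (5, 0.2, 0.5, -6.7), (6, -0.3, -0.3, -5.6), (7, -0.1, 0.2, -0.8), (8, 0.5, -0.2, -0.9), (9, 0.6, 0.2, -2.8), (10, -0.2, -0.1, -0.1), (11, 0.3, -0.0, -1.2), (12, -0.3, -0.1, -1.0), (13, 0.3, -0.3, -1.1), (14, 0.1, -0.0, -2.2)]
18.975 [0.59373526 0.03297303 0.1236358 ]
```

View pics/p3.png

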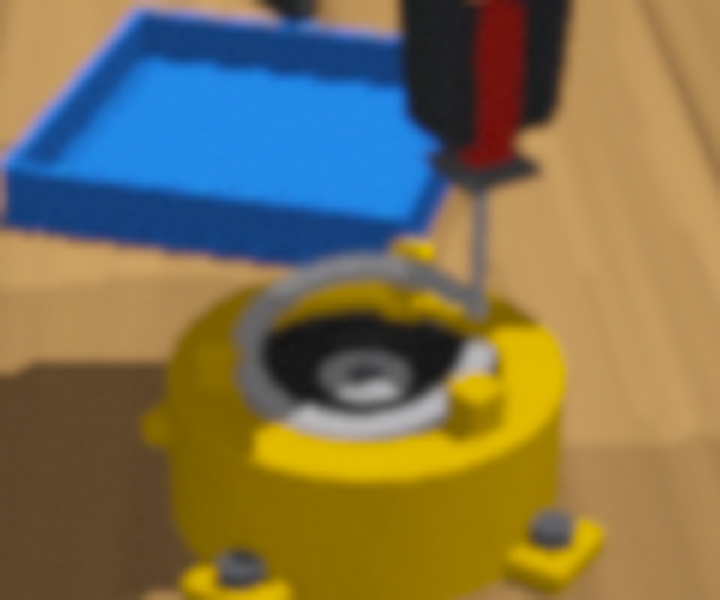

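The crop shows end a up at the toe (480,305) with the ring tilted. The end has risen about 10.5 mm. I'll give it 1.5 mm more, then lower gently and check that it stays up.

```bash
cat > prop.py <<'E'
from h import *
import pickle
Z=.12362; x=np.array([.59372,.03297])
for dz in(.001,.0018): manip.movel([*x,Z+dz],speed=.006); print(fz(2).round(1))
for dz in(-.001,-.003,-.005,-.0065): manip.movel([*x,Z+dz],speed=.01); print('down',dz,fz(2).round(1))
c=cam('side'); pickle.dump(c,open('s4.pkl','wb')); uv=proj(c,[*HC,.06])[0].astype(int)
print(T()); cv2.imwrite('pics/p4.png',cv2.resize(c['color'][uv[1]-55:uv[1]+45,uv[0]-60:uv[0]+60],(720,600),interpolation=2))
E
python3 prop.py
```

```text
[-0.7 -0.  -1.4]
[ 0.1 -0.6 -2.3]
down -0.001 [ 0.1 -0.  -1.3]
down -0.003 [ 0.1  0.1 -1. ]
down -0.005 [ 0.1 -0.1 -1. ]
down -0.0065 [-0.5  0.1 -0.6]
21.3083
```

View pics/p4.png

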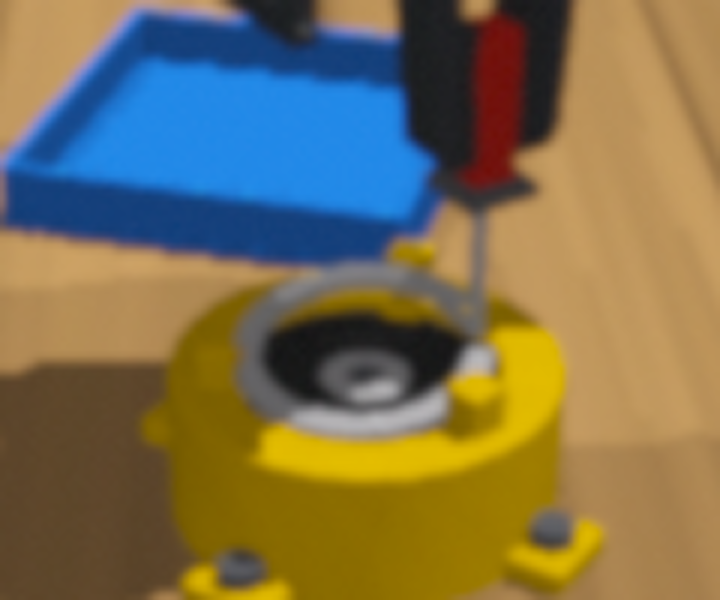

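The crop shows end a standing up at (475,308), clear of the lowered toe, with no load on it, so the bead props it. I'll retract the pick and return it.

```bash
cat > ret.py <<'E'
from h import *
import pickle
z=readout.read_state()['eef_pos'][2]; A=[.59725,.0220]
manip.movel([*A,z],speed=.03); print(fz(2).round(1))
manip.movel([*A,.17],speed=.15); manip.reach([*ST,.17],down(D(SY)))
b=fz(3); manip.movel([*ST,.095],speed=.12); print('mid',(fz(2)-b).round(1))
Z=.095
while Z>.0865:
    Z-=.001; manip.movel([*ST,Z],speed=.02); f=fz(2)-b
    if f[2]>2: break
print('rest Z',Z,f.round(1)); jaws.let_go(); manip.movel([*ST,.16],speed=.2); print(T())
c=cam('side'); t=cam('top'); pickle.dump((c,t),open('c5.pkl','wb'))
uv=proj(c,[*HC,.06])[0].astype(int); ut=proj(t,[*HC,.06])[0].astype(int); us=proj(c,[*ST,.09])[0].astype(int)
f=lambda im,q,h:cv2.resize(im[max(q[1]-h,0):q[1]+h,q[0]-h:q[0]+h],(265,300),interpolation=2)
cv2.imwrite('pics/p5.png',np.hstack([f(c['color'],uv,50),f(t['color'],ut,45),f(c['color'],us,60)])); print(uv,ut,us)
W=world(t); m=(np.hypot(W[...,0]-HC[0],W[...,1]-HC[1])<.041)&(np.hypot(W[...,0]-HC[0],W[...,1]-HC[1])>.031)
w=W[m]; a=(np.degrees(np.arctan2(w[:,1]-HC[1],w[:,0]-HC[0]))); 
for k in range(-180,180,20):
    q=w[(a>=k)&(a<k+20)]; print(k,len(q),np.percentile(q[:,2],[10,50,90]).round(4) if len(q) else '')
E
python3 ret.py
```

```text
[-0.2  0.3 -0.2]
mid [ 0.2 -0.5  0.1]
rest Z 0.087 [-2.7  2.5  9.2]
28.4
[279 218] [265 218] [228 335]
-180 24 [0.0537 0.0564 0.0622]
-160 31 [0.052  0.0538 0.0568]
-140 33 [0.0467 0.0517 0.0544]
-120 29 [0.0488 0.0524 0.0552]
-100 35 [0.048  0.0522 0.0541]
-80 36 [0.0478 0.0535 0.057 ]
-60 38 [0.046  0.0551 0.0592]
-40 38 [0.0453 0.0568 0.0594]
-20 32 [0.0451 0.0479 0.0599]
0 31 [0.0448 0.0455 0.0478]
20 33 [0.0447 0.0611 0.0649]
40 36 [0.0437 0.0635 0.0658]
60 35 [0.0496 0.0631 0.066 ]
80 30 [0.0463 0.0625 0.0662]
100 39 [0.0463 0.062  0.0646]
120 37 [0.045  0.06   0.0626]
140 39 [0.0458 0.0584 0.0606]
160 34 [0.0466 0.0567 0.0595]
```

View pics/p5.png

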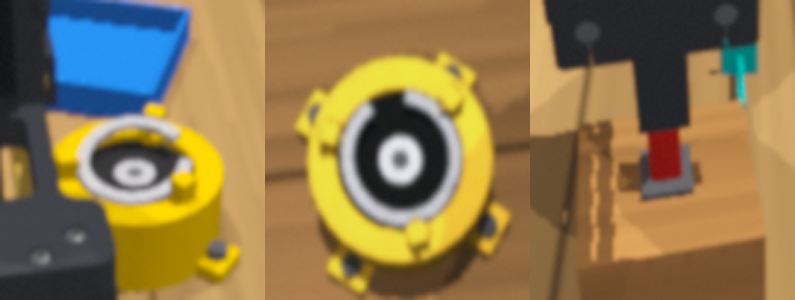

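The ring is propped: its top is about 66 mm at the lug and 62 mm at end a. The pick is back in its slot. Now I grasp the raised end across its section and draw it off slowly.

```bash
cat > draw.py <<'E'
from h import *
import pickle
th=37; G=HC+.0355*u(th); q=down(D(th+90))
print(solver.ik([*G,.0525],q))
manip.reach([*G,.15],q); b=fz(3); manip.movel([*G,.075],speed=.15); manip.movel([*G,.053],speed=.05); print('pre',(fz(2)-b).round(1),T())
jaws.close(); s=readout.read_state(); print('gap',s['finger_gap'],s['grasp_force'],(fz(2)-b).round(1),s['t'])
if s['finger_gap']>.005:
    for k in range(1,17):
        manip.movel([*G,.053+k*.0025],speed=.012); s=readout.read_state(); print(k,(s['force']-b).round(1),round(s['finger_gap']*1e3,2))
print(T())
c=cam('side'); pickle.dump(c,open('s6.pkl','wb')); uv=proj(c,[*HC,.07])[0].astype(int)
cv2.imwrite('pics/p6.png',cv2.resize(c['color'][uv[1]-75:uv[1]+45,uv[0]-70:uv[0]+70],(700,600),interpolation=2))
E
python3 draw.py
```

```text
[-0.12962456  0.63739058  1.43570519  0.          1.06849689 -0.77539639]
pre [-0.3 -0.  -0.5] 31.1667
gap 0.006905723166266397 29.63298696151469 [-3.4 -3.1  1.9] 32.375
1 [ 1.4 -0.1 -0.2] 6.81
2 [-0.   0.8 -1.9] 6.77
3 [ 1.1  1.  -1.5] 6.65
4 [ 0.1  1.9 -1.8] 6.72
5 [ 2.  -0.2 -0.7] 6.53
6 [ 1.   1.  -1.3] 6.88
7 [ 2.   1.8 -1.3] 6.71
8 [ 0.   0.2 -0.6] 6.8
9 [-0.1  0.5 -0.3] 6.48
10 [ 0.5  0.7 -0.7] 6.93
11 [-0.3  1.4 -0.7] 6.68
12 [0.6 0.7 0. ] 6.69
13 [ 0.6 -0.1 -0.1] 6.65
14 [-0.8  0.  -1. ] 6.33
15 [-0.3  0.3 -0.3] 6.5
16 [-0.1 -0.1 -1.1] 6.84
38.1417
```

View pics/p6.png

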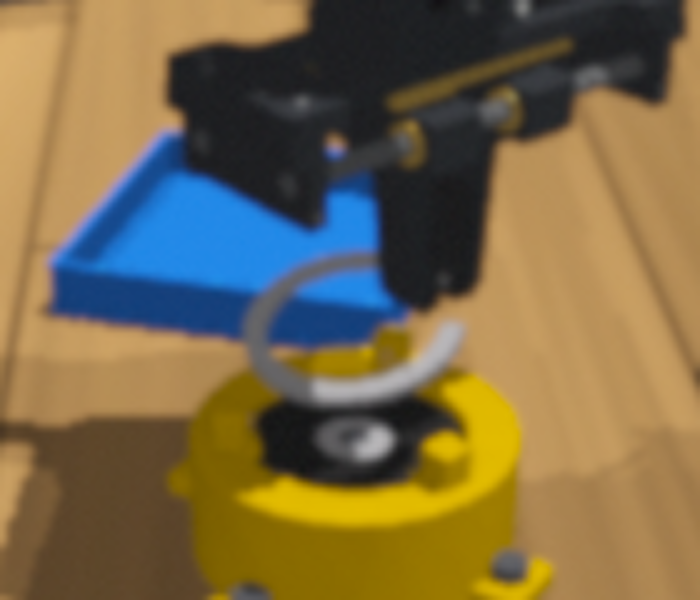

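The crop shows the ring held at end a and fully clear of the lugs, with its far side tilted somewhat downward. Now into the tray, along its diagonal.

```bash
cat > lay.py <<'E'
from h import *
import pickle
C=np.array([.533,.2545]); th=26.4; G=C+.015*u(th); q=down(D(th+90))
p=readout.read_state()['eef_pos']; manip.movel([p[0],p[1],.14],speed=.15)
manip.reach([*G,.14],q); manip.wait(.1); b=fz(3); manip.movel([*G,.05],speed=.1); Z=.05; print(T())
while Z>.010:
    Z-=.0025; manip.movel([*G,Z],speed=.03); f=readout.read_state()['force']-b
    if f[2]>3: break
print('Z',Z,f.round(1),T()); jaws.let_go(); manip.movel([*G,.12],speed=.2); print(T())
manip.reach([.42,.0,.22],q); print(T())
c=cam('side'); t=cam('top'); pickle.dump((c,t),open('c7.pkl','wb'))
cv2.imwrite('pics/p7.png',np.hstack([cv2.resize(c['color'][120:420,170:420],(400,480)),cv2.resize(t['color'][130:330,90:290],(400,480))]))
W=world(t); H=cv2.cvtColor(t['color'],cv2.COLOR_BGR2HSV); m=(np.abs(W[...,:2]-C).max(-1)<.06)&(H[...,1]<90); w=W[m]; print('ring',len(w),np.percentile(w[:,2],[5,50,95]).round(4),w[:,:2].min(0),w[:,:2].max(0))
E
python3 lay.py
```

```text
40.75
Z 0.009999999999999993 [-0.4  0.9  1.5] 44.75
46.7
47.875
ring 442 [0.0053 0.0093 0.0122] [0.47452795 0.20822414] [0.55087772 0.28695326]
```

View pics/p7.png

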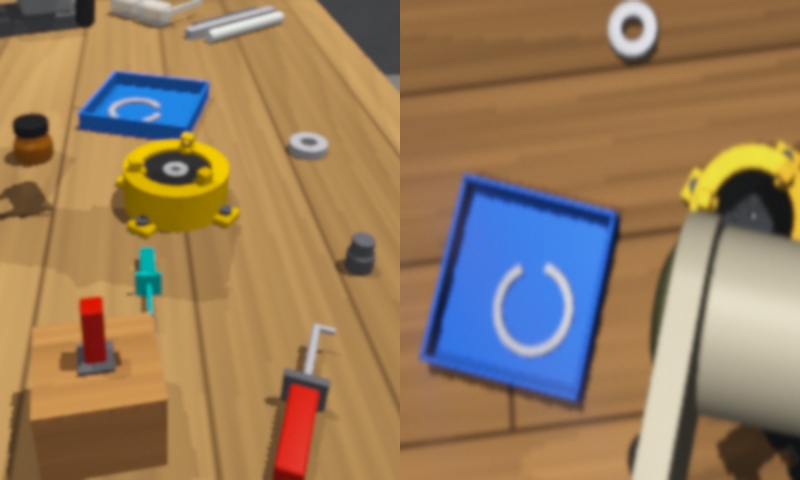

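The ring lies flat in the tray, at about (533,310) in the right half. The pick stands in its stand at (95,340), and the jar, bearing and socket are where they were. I'm handing it in.

```bash
python3 -c "
from h import *
print(T(),workorder.job_done())"
```

```text
the job is handed in; nothing more can be done
47.975 None
```

The job is handed in at 48.0 s of the 61 s allowed: the last camera views show the ring lying flat in the blue tray, the pick back in its stand, and the jar, spare bearing and socket where they were.

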